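Fetch the amber jar from behind the bottles and put it on the balance

TASK

The amber jar with the black lid is wanted on the balance: take the two tall bottles that stand close in front of it out of the grey stock tray and park them upright in the empty blue tray, leaving the third bottle where it is, then set the jar gently in the middle of the weighing pan. After that put the two bottles back, each on the place in the stock tray from which it came. Keep everything upright, drop nothing, and leave the white jar, the beaker and the tip box undisturbed.

Things in the scene. Friction and masses are not known exactly. Their poses are not given: they have to be found in the camera images.
- blue_center (a point): centre (71.5 mm above its foot) of the loose clear-glass bottle with the blue cap and a white label, z up: body 70 mm in diameter up to 84 mm, then shoulder and neck (42 mm), 143 mm tall, about 0.4 kg. The cap, 54 mm in diameter, is the top 28 mm (its middle 57.5 mm above this point): grip it from above. Starts on one of the 3 front places of the stock tray, varying
- red_center (a point): centre (71.5 mm above its foot) of the loose clear-glass bottle with the red cap and a white label, z up: body 70 mm in diameter up to 84 mm, then shoulder and neck (42 mm), 143 mm tall, about 0.4 kg. The cap, 54 mm in diameter, is the top 28 mm (its middle 57.5 mm above this point): grip it from above. Starts on one of the 3 front places of the stock tray, varying
- yellow_center (a point): centre (71.5 mm above its foot) of the loose clear-glass bottle with the yellow cap and a white label, z up: body 70 mm in diameter up to 84 mm, then shoulder and neck (42 mm), 143 mm tall, about 0.4 kg. The cap, 54 mm in diameter, is the top 28 mm (its middle 57.5 mm above this point): grip it from above. Starts on one of the 3 front places of the stock tray, varying
- amber_center (a point): centre (25 mm above its foot) of the loose low amber-glass jar with the black lid, the one that is wanted. A round jar: 48 mm in diameter, 50 mm tall, screw lid of the same diameter in the top 14 mm, about 0.12 kg. z is up along the jar. Starts on one of the two back places of the stock tray, varying
- white_center (a point): centre (25 mm above its foot) of the loose low all-white jar with the white lid, not wanted, stays where it is. A round jar: 48 mm in diameter, 50 mm tall, screw lid of the same diameter in the top 14 mm, about 0.12 kg. z is up along the jar. Starts on one of the two back places of the stock tray, varying
- stock_tray: fixed grey tray, 186 (x) by 272 mm (y), origin centre of underside, front is -x; floor 4 mm, rim 18 mm above the bench. White rings mark its places: bottles in front at x = -43, y = -85, 0, 85 mm; jars behind the gaps at x = 9, y = -42.5, 42.5 mm. Each jar has two bottles close in front (67 mm between axes) that bar the gripper; the third is 137 mm off
- side_tray: empty blue tray fixed to the bench at one side (left or right varies), 240 mm along its x by 140 mm along its y, floor 4 mm above the bench, rim 18 mm above the bench and 4 mm thick, origin: centre of its underside. Two bottles stand well in it at x = -55 and 55 mm, y = 0
- pan (a point): centre of the top face of the round steel weighing pan, 120 mm in diameter, 55 mm above the bench, of the white laboratory balance (240 mm by 170 mm, top of its housing 40 mm above the bench) fixed to the bench at the other side. The pan is rigid
- beaker_center (a point): centre (35 mm above the bench) of an empty loose glass beaker, 50 mm in diameter, 70 mm tall, standing on the bench between the robot and the stock tray; not part of the job
- tip_box_center (a point): centre (30 mm above the bench) of a loose box of pipette tips with an orange lid, 80 by 120 mm, 60 mm tall, standing on the bench beyond the stock tray; not part of the job
Things that resemble listed ones, but are neither listed nor needed, are in the scene too. Leave any pink or purple look-alike of the part that bears red_center alone.

How it is judged:
On the way, in this order (a step that is already met when the one before it is completed fails the run):
1. the two bottles close in front of the amber jar stand released in the blue tray, the third bottle and the amber jar still in their places (((x of red_center in the frame of side_tray between -0.09 and 0.09 m and y of red_center in the frame of side_tray between -0.04 and 0.04 m and z of red_center in the frame of side_tray between 0.068 and 0.084 m and angle between each of red_center, yellow_center's own z axis and vertical below 0.12 rad and contact force between the fingers and red_bottle below 0.05 N and x of yellow_center in the frame of side_tray between -0.09 and 0.09 m and y of yellow_center in the frame of side_tray between -0.04 and 0.04 m and z of yellow_center in the frame of side_tray between 0.068 and 0.084 m and contact force between the fingers and yellow_bottle below 0.05 N and distance of each of blue_center, amber_center from where it was at the start of the episode below 0.015 m and horizontal distance between blue_center and amber_center above 0.1 m) or (x of blue_center in the frame of side_tray between -0.09 and 0.09 m and y of blue_center in the frame of side_tray between -0.04 and 0.04 m and z of blue_center in the frame of side_tray between 0.068 and 0.084 m and angle between each of blue_center, yellow_center's own z axis and vertical below 0.12 rad and contact force between the fingers and blue_bottle below 0.05 N and x of yellow_center in the frame of side_tray between -0.09 and 0.09 m and y of yellow_center in the frame of side_tray between -0.04 and 0.04 m and z of yellow_center in the frame of side_tray between 0.068 and 0.084 m and contact force between the fingers and yellow_bottle below 0.05 N and distance of each of red_center, amber_center from where it was at the start of the episode below 0.015 m and horizontal distance between red_center and amber_center above 0.1 m) or (x of blue_center in the frame of side_tray between -0.09 and 0.09 m and y of blue_center in the frame of side_tray between -0.04 and 0.04 m and z of blue_center in the frame of side_tray between 0.068 and 0.084 m and angle between each of blue_center, red_center's own z axis and vertical below 0.12 rad and contact force between the fingers and blue_bottle below 0.05 N and x of red_center in the frame of side_tray between -0.09 and 0.09 m and y of red_center in the frame of side_tray between -0.04 and 0.04 m and z of red_center in the frame of side_tray between 0.068 and 0.084 m and contact force between the fingers and red_bottle below 0.05 N and distance of each of yellow_center, amber_center from where it was at the start of the episode below 0.015 m and horizontal distance between yellow_center and amber_center above 0.1 m))), for 0.2 s.
2. the amber jar stands released in the middle of the weighing pan while the two bottles are still parked in the blue tray (horizontal distance between amber_center and pan below 0.015 m and z of amber_center in the frame of pan between 0.021 and 0.03 m and angle between amber_center's own z axis and vertical below 0.1 rad and contact force between the fingers and amber_jar below 0.05 N and linear speed of amber_jar below 0.03 m/s and ((x of red_center in the frame of side_tray between -0.09 and 0.09 m and y of red_center in the frame of side_tray between -0.04 and 0.04 m and z of red_center in the frame of side_tray between 0.068 and 0.084 m and angle between each of red_center, yellow_center's own z axis and vertical below 0.12 rad and contact force between the fingers and red_bottle below 0.05 N and x of yellow_center in the frame of side_tray between -0.09 and 0.09 m and y of yellow_center in the frame of side_tray between -0.04 and 0.04 m and z of yellow_center in the frame of side_tray between 0.068 and 0.084 m and contact force between the fingers and yellow_bottle below 0.05 N and distance of blue_center from where it was at the start of the episode below 0.015 m) or (x of blue_center in the frame of side_tray between -0.09 and 0.09 m and y of blue_center in the frame of side_tray between -0.04 and 0.04 m and z of blue_center in the frame of side_tray between 0.068 and 0.084 m and angle between each of blue_center, yellow_center's own z axis and vertical below 0.12 rad and contact force between the fingers and blue_bottle below 0.05 N and x of yellow_center in the frame of side_tray between -0.09 and 0.09 m and y of yellow_center in the frame of side_tray between -0.04 and 0.04 m and z of yellow_center in the frame of side_tray between 0.068 and 0.084 m and contact force between the fingers and yellow_bottle below 0.05 N and distance of red_center from where it was at the start of the episode below 0.015 m) or (x of blue_center in the frame of side_tray between -0.09 and 0.09 m and y of blue_center in the frame of side_tray between -0.04 and 0.04 m and z of blue_center in the frame of side_tray between 0.068 and 0.084 m and angle between each of blue_center, red_center's own z axis and vertical below 0.12 rad and contact force between the fingers and blue_bottle below 0.05 N and x of red_center in the frame of side_tray between -0.09 and 0.09 m and y of red_center in the frame of side_tray between -0.04 and 0.04 m and z of red_center in the frame of side_tray between 0.068 and 0.084 m and contact force between the fingers and red_bottle below 0.05 N and distance of yellow_center from where it was at the start of the episode below 0.015 m))), for 0.2 s.
At the end, for the whole second after the job is handed in: The amber jar stands upright and at rest on the weighing pan, within 15 mm of its middle; all three bottles stand upright and at rest within 15 mm of where each started; the white jar is within 15 mm, the beaker and the tip box within 20 mm of where they started (horizontal distance between amber_center and pan below 0.015 m and z of amber_center in the frame of pan between 0.021 and 0.03 m and angle between each of amber_center, blue_center, red_center, yellow_center's own z axis and vertical below 0.1 rad and contact force between the fingers and amber_jar below 0.05 N and linear speed of each of amber_jar, blue_bottle, red_bottle, yellow_bottle below 0.03 m/s and distance of each of blue_center, red_center, yellow_center, white_center from where it was at the start of the episode below 0.015 m and distance of each of beaker_center, tip_box_center from where it was at the start of the episode below 0.02 m); the robot touches nothing.
It fails at once if a bottle or the amber jar is tipped over (more than 0.5 rad) (angle between any of blue_center, red_center, yellow_center, amber_center's own z axis and vertical above 0.5 rad).
It fails at once if a bottle or the amber jar is let fall (moves faster than 0.7 m/s with no finger on it) ((contact force between the fingers and blue_bottle below 0.01 N and linear speed of blue_bottle above 0.7 m/s) or (contact force between the fingers and red_bottle below 0.01 N and linear speed of red_bottle above 0.7 m/s) or (contact force between the fingers and yellow_bottle below 0.01 N and linear speed of yellow_bottle above 0.7 m/s) or (contact force between the fingers and amber_jar below 0.01 N and linear speed of amber_jar above 0.7 m/s)).
It fails at once if the white jar is moved more than 25 mm or tipped over (distance of white_center from where it was at the start of the episode above 0.025 m or angle between white_center's own z axis and vertical above 0.5 rad).
It fails at once if the beaker is moved more than 25 mm or tipped over (distance of beaker_center from where it was at the start of the episode above 0.025 m or angle between beaker_center's own z axis and vertical above 0.5 rad).
It fails at once if the tip box is moved more than 25 mm or tipped over (distance of tip_box_center from where it was at the start of the episode above 0.025 m or angle between tip_box_center's own z axis and vertical above 0.5 rad).
It also fails if it takes over 120 s, if anything falls off the work surface, if the arm or the gripper's body presses on something with over 40 N, if the wrist force passes 120 N, or if a joint passes its speed limit or range.

ROBOT

A 7-joint arm with a two-finger parallel gripper is mounted at the origin on the work surface. World frame = base frame: x ahead of the robot, y to its left, z up, the work surface at z = 0. Lengths are in m, angles in rad, forces in N, time in s.
With the tool pointing down it reaches from about 0.425 to 0.8 m from the base axis. Payload 8.3 kg.
Tool frame: the origin (TCP) lies at the very end of the fingers, on their centre line; the grasp point (between the pads) lies 19 mm behind it; z points along the fingers, y is the line along which they close (so a half turn about z gives the same grasp; the last joint's range is limited). The gripper opens to 85 mm and grips with 20 to 120 N. Pads are 22 mm wide; open, the fingers measure 114 mm over their backs; the gripper's body (76 mm by 85 mm) begins 54 mm behind the grasp point. The pads swing forward as they close: fully open they stand 13 mm farther back than shut.
Start: joints at [1.059, 0.383, 0.016, 1.37, -0.006, 1.388, -0.046], TCP at [0.271, -0.563, 0.231] pointing down, gripper open.
Joint ranges: [-2.95, 2.95], [-0.25, 2.06], [-1.52, 1.56], [0.18, 2.33], [-1.44, 4.58], [0.02, 2.06], [-3.01, 3.01]. Speed limits (rad/s): [2.39, 2.39, 3.01, 3.01, 3.14, 3.14, 3.14].

INTERFACE

Orientations are given as a unit quaternion [x, y, z, w].
In Python, from plant import arm, eyes, status gives the robot as it stands. The module is installed in compiled form; this text tells all that it offers. Calls block until the motion is done:
- arm.goto(position, orientation): joint-space move of the TCP to a pose.
- arm.move_straight(position, ori=None, v=0.15, guard=None): straight line of the TCP; ori=None keeps the orientation; v is the mean speed in m/s. With guard (N) it stops when the force on the tool has changed by that much, and returns True; else False.
- arm.movej(angles): joint-space move.
- arm.set_gripper(opening): finger opening in m; the grip force is fixed at half the most; returns when the fingers have stopped.
- arm.sleep(seconds).
- arm.ik(position, orientation): joint angles nearest the present ones, or None.
- eyes.capture(name): name is "side" or "top" or "wrist"; returns the picture (400x640x3 uint8, red, green, blue); there is no depth.
- eyes.get_calibration(name): a dict with "K" (3x3 intrinsics, pixels), "rvec" (rotation vector, rad) and "tvec" (3), from world to camera coordinates, as OpenCV has them. Camera axes: x right, y down, z forward; pixel columns grow to the right and rows downward; lengths in m; the calibration is good to about 2 mm. The wrist camera is an equidistant fisheye: a pixel r from the principal point sees the ray r / f radians off the axis. A picture is of the moment at which its call begins: read the wrist's pose just before it. get_calibration takes no time and is no camera call; for the wrist camera it gives the pose at the moment of the call.
A pose or a line that the arm cannot do raises arm.MotionError and nothing moves.
- arm.close_job(): hands the job in; it is judged then, once.
Readings, each from a call of its own:
- status.read_clock(): time.
- status.read_qpos(): joint angles.
- status.read_qvel(): joint speeds.
- status.read_joint_efforts(): joint torques, N m.
- status.read_ee_pos(): TCP position.
- status.read_tcp_rot(): TCP orientation.
- status.read_ft_force(): force on the tool from outside, world axes, zero at the start.
- status.read_wrist_torque(): the same for the moment, N m.
- status.read_opening(): finger opening in m.
- status.read_grip_force(): force on a finger pad.
Only numpy, scipy, OpenCV 4.12 (cv2) and the standard library are available. Lean on these libraries where they do the work, as an engineer would, in place of code of your own. Each camera call takes 0.05 s, during which the arm holds its last target. There are 200 camera calls.

## Working session

There is one attempt and no reset: what is moved stays moved. The work goes in short steps, each a Python script; the robot and the scene stay as the last script left them, time stands still between calls to the robot, and variables do not carry over. Pictures are saved under pics/ and viewed, at most 14 in all, crops included, and the job is handed in when it is done.

```bash
mkdir -p pics
python3 - <<'E'
from plant import arm, eyes, status
import cv2
for n in ("side","top","wrist"):
    im=eyes.capture(n); cv2.imwrite(f"pics/{n}0.png",im[:,:,::-1])
    c=eyes.get_calibration(n); print(n,c["K"],c["rvec"],c["tvec"])
print(status.read_ee_pos(),status.read_tcp_rot(),status.read_opening(),status.read_clock())
E
```

```text
side [[443.79579946   0.         312.84552018]
 [  0.         443.79579946 200.82982663]
 [  0.           0.           1.        ]] [ 0.58027356 -2.51522065  1.34057579] [0.54612046 0.20740517 0.94352404]
top [[426.97655131   0.         326.74895789]
 [  0.         426.97655131 200.55985389]
 [  0.           0.           1.        ]] [ 2.17855007 -2.19458356  0.0848734 ] [-0.00743065  0.59603856  1.00768002]
wrist [[309.70691629   0.         326.12371597]
 [  0.         309.70691629 198.60998669]
 [  0.           0.           1.        ]] [-2.45933198  1.54308061  0.21472374] [-0.62478801 -0.03583571  0.37767951]
[ 0.27104538 -0.56272134  0.23047879] [ 9.74916884e-01  2.22567872e-01 -1.70891995e-04 -7.63662158e-04] 0.0853809976486746 0.15
```

View pics/top0.png

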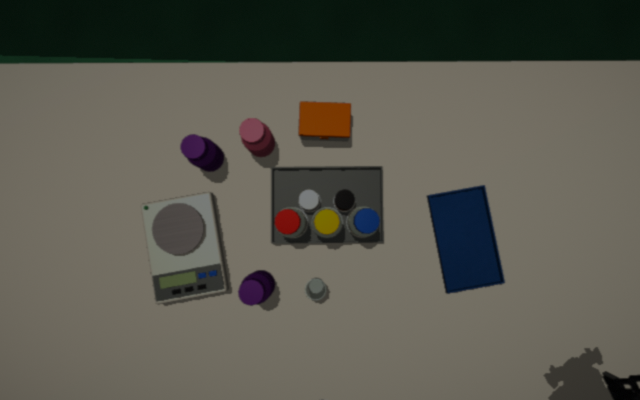

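View pics/side0.png

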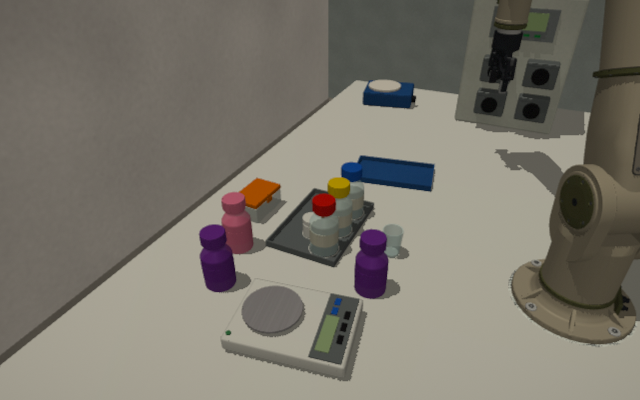

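Top view: red, yellow and blue caps are at (288,222), (327,222) and (367,222). The white jar is at (309,200), the amber jar at (345,200), the pan at (179,229), and the blue tray around (465,240). Yellow and blue are therefore the bottles to move. Next I'll triangulate coarsely from the top and side views.

```bash
cat > h.py <<'E'
import numpy as np, cv2
from plant import arm, eyes, status
from scipy.spatial.transform import Rotation as R
def ray(cal,px,fish=False):
    p=np.array(px,float).reshape(-1,1,2)
    K=cal["K"]
    n=(cv2.fisheye.undistortPoints(p,K,np.zeros(4)) if fish else cv2.undistortPoints(p,K,None)).reshape(-1,2)
    M=cv2.Rodrigues(np.array(cal["rvec"],float))[0]
    d=np.c_[n,np.ones(len(n))]@M
    return -M.T@np.array(cal["tvec"]).ravel(), d/np.linalg.norm(d,axis=1)[:,None]
def at_z(cal,px,z,fish=False):
    c,d=ray(cal,px,fish); return c+d*((z-c[2])/d[:,2])[:,None]
def tri(rs):
    A=0;b=0
    for c,d in rs:
        P=np.eye(3)-np.outer(d,d); A=A+P; b=b+P@c
    x=np.linalg.solve(A,b)
    return x,[np.linalg.norm((np.eye(3)-np.outer(d,d))@(x-c)) for c,d in rs]
HUE={"red":(175,4),"yellow":(20,35),"blue":(105,125),"orange":(5,18)}
def blobs(im,name,smin=130,vmin=60,amin=40):
    h=cv2.cvtColor(im,cv2.COLOR_RGB2HSV); H=h[...,0].astype(int); lo,hi=HUE[name]
    m=((H>=lo)&(H<=hi)) if lo<hi else ((H>=lo)|(H<=hi))
    m=(m&(h[...,1]>smin)&(h[...,2]>vmin)).astype(np.uint8)
    n,l,s,c=cv2.connectedComponentsWithStats(m)
    return [(s[i,4],c[i].round(1),s[i,:4],l==i) for i in range(1,n) if s[i,4]>amin]
E
python3 - <<'E'
from h import *
for n in("top","side"):
    im=cv2.imread(f"pics/{n}0.png")[:,:,::-1].copy(); c=eyes.get_calibration(n)
    print(n,ray(c,[[320,200]])[0])
    for k in HUE:
        for b in blobs(im,k): print(n,k,b[0],b[1],b[2])
c=eyes.get_calibration("top")
print("caps",at_z(c,[[288,222],[327,222],[367,222]],.147).round(3))
print("jars",at_z(c,[[309,200],[345,200]],.054).round(3))
print("pan",at_z(c,[[179,229]],.055).round(3),"beaker",at_z(c,[[316,285]],.07).round(3))
print("tray",at_z(c,[[429,195],[485,187],[503,283],[446,292]],.018).round(3))
print("stock",at_z(c,[[272,168],[382,168],[382,243],[272,243]],.018).round(3))
print("purple/pink",at_z(c,[[252,291],[253,130],[193,147]],.143).round(3))
cv2.imwrite("pics/c.png",cv2.resize(cv2.cvtColor(im,cv2.COLOR_RGB2BGR)[150:300,180:460],None,fx=2.8,fy=2.8))
E
```

```text
top [ 0.52107111 -0.00663318  1.04841647]
top red 528 [286.9 221.2] [274 209  26  26]
top yellow 524 [326.3 221.5] [314 209  26  26]
top blue 496 [366.4 220.5] [354 209  26  25]
top orange 1761 [324.7 119. ] [299 102  52  36]
side [0.17749373 0.83827599 0.70518892]
side red 464 [323.3 204.4] [312 193  24  24]
side yellow 394 [338.7 187.2] [328 177  22  22]
side blue 306 [395.  91.] [364  83  50  15]
side blue 1714 [388.1 172.3] [342 159  92  28]
side blue 45 [334.5 310.4] [331 307   8   8]
side orange 743 [258.7 192.3] [240 178  40  31]
caps [[ 0.542  0.071  0.147]
 [ 0.541 -0.011  0.147]
 [ 0.541 -0.096  0.147]]
jars [[ 0.595  0.03   0.054]
 [ 0.595 -0.054  0.054]]
pan [[0.53  0.331 0.055]] beaker [[0.401 0.014 0.07 ]]
tray [[ 0.608 -0.26   0.018]
 [ 0.627 -0.397  0.018]
 [ 0.396 -0.432  0.018]
 [ 0.376 -0.295  0.018]]
stock [[ 0.677  0.121  0.018]
 [ 0.675 -0.147  0.018]
 [ 0.493 -0.144  0.018]
 [ 0.495  0.12   0.018]]
purple/pink [[0.399 0.147 0.143]
 [0.74  0.146 0.143]
 [0.704 0.275 0.143]]
```

```bash
cat >> h.py <<'E'
def down(a):  # tool down, closing (y) axis along world angle a
    y=np.array([np.cos(a),np.sin(a),0]); z=np.array([0,0,-1.]); x=np.cross(y,z)
    return R.from_matrix(np.c_[x,y,z]).as_quat()
E
python3 - <<'E'
from h import *
for a in (0,np.pi):
    for p in ([.541,-.0975,.35],[.556,-.338,.15],[.448,-.354,.15],[.53,.331,.15],[.594,-.055,.02],[.541,-.0125,.24]):
        q=arm.ik(p,down(a)); print(round(a,1),p,None if q is None else np.round(q,2))
a=0 if arm.ik([.541,-.0975,.35],down(0)) is not None else np.pi
for i,p in enumerate(([.50,-.09,.34],[.56,.0,.34])):
    try: arm.goto(p,down(a))
    except arm.MotionError as e: print(e); continue
    arm.sleep(.3); c=eyes.get_calibration("wrist"); im=eyes.capture("wrist")
    np.savez(f"w{i}.npz",im=im,**c); cv2.imwrite(f"pics/w{i}.png",im[:,:,::-1])
    print(ray(c,[[320,200]],True)[0],status.read_ee_pos(),status.read_qpos(),status.read_clock())
E
```

```text
0 [0.541, -0.0975, 0.35] [ 0.52  0.23 -0.5   1.34  0.11  1.6   0.04]
0 [0.556, -0.338, 0.15] [ 0.7   0.5  -0.29  1.4   0.15  1.26  0.4 ]
0 [0.448, -0.354, 0.15] [ 0.84  0.34 -0.28  1.63  0.1   1.19  0.54]
0 [0.53, 0.331, 0.15] [ 0.04  0.62 -0.98  1.45  0.52  1.34 -0.96]
0 [0.594, -0.055, 0.02] [ 0.41  0.56 -0.49  1.67  0.31  0.99 -0.19]
0 [0.541, -0.0125, 0.24] [ 0.45  0.25 -0.58  1.57  0.14  1.37 -0.14]
3.1 [0.541, -0.0975, 0.35] [-0.83  0.43  1.37  1.39 -0.42  1.65 -2.66]
3.1 [0.556, -0.338, 0.15] [ 0.38  0.49  0.17  1.41 -0.08  1.25 -2.59]
3.1 [0.448, -0.354, 0.15] [ 0.49  0.32  0.16  1.65 -0.05  1.18 -2.49]
3.1 [0.53, 0.331, 0.15] [ 0.17  0.8  -1.29  1.45  0.76  1.46  2.03]
3.1 [0.594, -0.055, 0.02] [-0.8   1.02  1.35  1.73 -1.04  1.3  -2.36]
3.1 [0.541, -0.0125, 0.24] [-1.04  0.47  1.37  1.63 -0.47  1.43 -2.76]
[ 0.49994905 -0.02271512  0.48146216] [ 0.50000024 -0.09028706  0.33993294] [ 0.571121    0.13160494 -0.51132907  1.46308235  0.06419498  1.56369436
  0.06246044] 2.4417
[0.55980379 0.06665623 0.48180002] [ 0.55984929 -0.00098608  0.34023382] [ 0.40531555  0.26507513 -0.59114446  1.32706242  0.14715064  1.59230751
 -0.16794463] 3.3
```

View pics/w0.png

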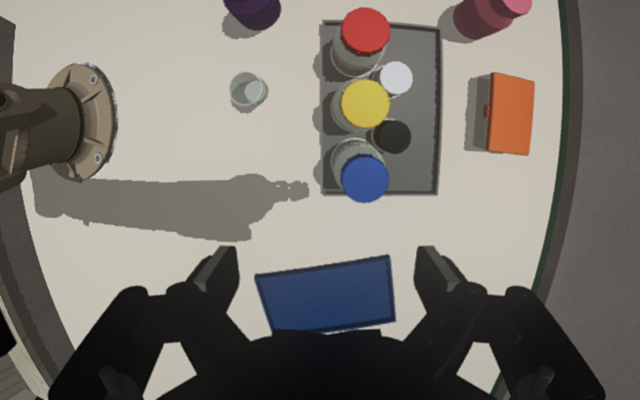

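View pics/w1.png

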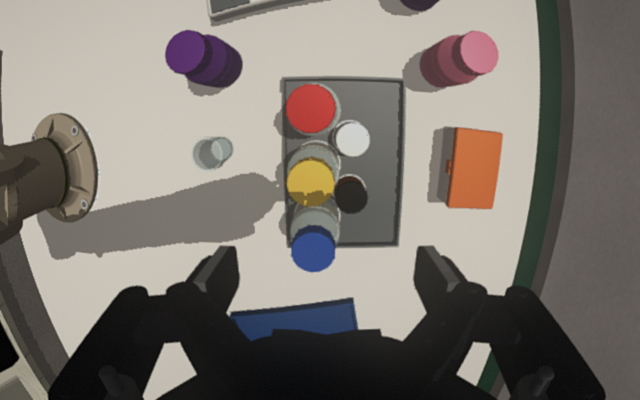

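The wrist views show amber lid at (392,136) in the first and (351,194) in the second, right behind yellow and blue. Next I'll do a model fit over the wrist and top views, comparing projected cylinder centroids with blob centroids.

```bash
cat >> h.py <<'E'
from scipy.optimize import least_squares
def proj(cal,X,fish):
    X=np.array(X,float).reshape(-1,1,3); rv=np.array(cal["rvec"],float).ravel(); tv=np.array(cal["tvec"],float).ravel()
    p=cv2.fisheye.projectPoints(X,rv,tv,cal["K"],np.zeros(4))[0] if fish else cv2.projectPoints(X,rv,tv,cal["K"],None)[0]
    return p.reshape(-1,2)
def cen(cal,p,r,h,fish):  # centroid of silhouette of an upright cylinder, p = top centre
    t=np.linspace(0,2*np.pi,60,endpoint=False); k=np.c_[r*np.cos(t),r*np.sin(t),0*t]+p
    m=cv2.moments(cv2.convexHull(proj(cal,np.r_[k,k-[0,0,h]],fish).astype(np.float32)))
    return np.array([m["m10"],m["m01"]])/m["m00"]
def fit(obs,r,h,p0):  # obs: (cal,pixel,fish)
    s=least_squares(lambda p:np.concatenate([cen(c,p,r,h,f)-u for c,u,f in obs]),p0,diff_step=1e-4)
    return s.x.round(4),s.fun.round(1)
def dark(im,px,w=35,v=55):
    g=im.max(2); m=(g<v).astype(np.uint8); n,l,s,c=cv2.connectedComponentsWithStats(m)
    k=l[int(px[1]),int(px[0])]; return s[k],c[k]
E
python3 - <<'E'
from h import *
V=[(cv2.imread("pics/top0.png")[:,:,::-1].copy(),eyes.get_calibration("top"),False)]
for i in (0,1):
    d=np.load(f"w{i}.npz"); V.append((d["im"],{k:d[k] for k in("K","rvec","tvec")},True))
g={"red":[.541,.0725,.147],"yellow":[.541,-.0125,.147],"blue":[.541,-.0975,.147]}
for n,p in g.items():
    o=[]
    for im,c,f in V:
        e=cen(c,p,.027,.028,f); B=[b for b in blobs(im,n,amin=100) if np.hypot(*(b[1]-e))<20]
        print(n,[(b[0],b[1]) for b in B],e.round(1)); o.append((c,B[0][1],f))
    print(n,"all",fit(o,.027,.028,p),"wrist",fit(o[1:],.027,.028,p))
for n,px in(("amber",[(345,200),(392,136),(351,194)]),):
    o=[]
    for (im,c,f),u in zip(V,px):
        s,cc=dark(im,u,v=60); print(s,cc.round(1),im[u[1],u[0]]); o.append((c,cc,f))
    for h in(.014,.05): print(n,fit(o,.024,h,[.594,-.055,.054]),fit(o[1:],.024,h,[.594,-.055,.054]))
o=[]
for (im,c,f),u in zip(V,[(309,200),(396,78),(351,138)]):
    l=cv2.connectedComponentsWithStats(((im.min(2)>165) if f else (im.min(2)>120)).astype(np.uint8)); k=l[1][u[1],u[0]]; print(l[2][k],l[3][k],im[u[1],u[0]]); o.append((c,l[3][k],f))
print("white",fit(o[1:],.024,.014,[.594,.03,.054]))
E
```

```text
red [(np.int32(528), array([286.9, 221.2]))] [287.5 222.6]
red [(np.int32(1751), array([365.3,  30.6]))] [363.2  31.6]
red [(np.int32(1871), array([310.1, 108.2]))] [308.4 108.6]
red all (array([0.5431, 0.0729, 0.1502]), array([ 0.3,  0.4,  0.1, -0. ,  0.1, -0.1])) wrist (array([0.5429, 0.0728, 0.1504]), array([ 0.,  0., -0., -0.]))
yellow [(np.int32(524), array([326.3, 221.5]))] [327.5 222.3]
yellow [(np.int32(1863), array([364.7, 103.2]))] [363.9 105.2]
yellow [(np.int32(1787), array([310.4, 181.7]))] [309.6 183.7]
yellow all (array([ 0.542 , -0.0102,  0.1464]), array([ 0.1,  0.3,  0.1, -0. ,  0.1, -0. ])) wrist (array([ 0.5419, -0.0102,  0.1463]), array([-0., -0.,  0.,  0.]))
blue [(np.int32(496), array([366.4, 220.5]))] [367.4 222.1]
blue [(np.int32(1644), array([364.6, 178.8]))] [362.  180.3]
blue [(np.int32(1298), array([312.7, 251.2]))] [310.9 250.3]
blue all (array([ 0.5433, -0.0944,  0.1552]), array([-0.1,  0.4,  0.4,  0.3, -0.2, -0.3])) wrist (array([ 0.5432, -0.0942,  0.1557]), array([ 0.3,  0.2, -0.4, -0.3]))
[ 272  167  111   78 4418] [337.9 204.4] [16 15 14]
[374 121  36  33 922] [391.9 136.4] [51 49 46]
[335 177  32  36 894] [350.1 195.4] [44 41 37]
amber (array([ 0.5911, -0.048 ,  0.0636]), array([ 4.6, -3. ,  0.3, -2.9, -2. ,  0.1])) (array([ 0.5956, -0.0536,  0.042 ]), array([ 0.1,  0.1, -0.1, -0.1]))
amber (array([ 0.5911, -0.048 ,  0.0756]), array([ 4.6, -3. ,  0.3, -2.8, -2.1,  0. ])) (array([ 0.5956, -0.0536,  0.0544]), array([ 0.1,  0.1, -0.1, -0.1]))
[     0      0    640    400 255998] [319.50006641 199.5       ] [120 123 123]
[380  61  33  33 821] [395.94884287  77.24360536] [202 204 207]
[337 122  32  34 858] [352.5967366  139.00699301] [206 208 202]
white (array([0.5968, 0.0317, 0.0566]), array([-0.1, -0.1,  0.1,  0.1]))
```

Run:
```python
from h import *
d=np.load("w0.npz"); c={k:d[k] for k in("K","rvec","tvec")}; t=eyes.get_calibration("top")
def refine(im,px):
    g=cv2.cvtColor(im,cv2.COLOR_RGB2GRAY)
    return cv2.cornerSubPix(g,np.array(px,np.float32).reshape(-1,1,2),(4,4),(-1,-1),(3,30,.01)).reshape(-1,2)
a=refine(d["im"],[(256,274),(389,256),(395,320)])
im=cv2.imread("pics/top0.png")[:,:,::-1].copy(); b=refine(im,[(446,292),(429,195),(485,187),(503,283)][:4])
print(a,b)
pairs=[(a[0],b[0]),(a[1],b[1]),(a[2],b[2])]
for u,v in pairs:
    c1,d1=ray(c,u,True);c2,d2=ray(t,v); x,r=tri([(c1,d1[0]),(c2,d2[0])]); print(x.round(3),np.round(r,4),at_z(c,u,.018,True).round(3),at_z(t,v,.018).round(3))
P=at_z(t,b,.018); print("centre",P.mean(0),"yaw",np.degrees(np.arctan2(*(P[1]-P[0]+P[2]-P[3])[[1,0]])), np.linalg.norm(P[1]-P[0]),np.linalg.norm(P[2]-P[1]))
```

```text
[[254.46251 273.54254]
 [388.28192 253.67043]
 [395.45932 320.97855]] [[445.73532 293.18628]
 [426.34354 195.38754]
 [484.06854 184.85367]
 [504.2593  282.25516]]
[ 0.37  -0.3   -0.003] [0. 0.] [[ 0.375 -0.288  0.018]] [[ 0.373 -0.294  0.018]]
[ 0.609 -0.258 -0.002] [0. 0.] [[ 0.604 -0.248  0.018]] [[ 0.607 -0.253  0.018]]
[ 0.632 -0.395  0.016] [0. 0.] [[ 0.631 -0.393  0.018]] [[ 0.632 -0.394  0.018]]
centre [ 0.50223368 -0.34411813  0.018     ] yaw 9.788123750127856 0.23785205778279744 0.14320677658716954
```

```bash
cat >> h.py <<'E'
Q=down(0)
def pick(xy,zg,lift,open_=.085):
    arm.set_gripper(open_)
    p=status.read_ee_pos(); h=max(p[2],zg+lift)
    arm.move_straight([p[0],p[1],h],v=.2); arm.goto([*xy,h],Q)
    hit=arm.move_straight([*xy,zg+.05],Q,v=.2) or arm.move_straight([*xy,zg],v=.06,guard=8)
    arm.set_gripper(0); print("pick hit",hit,status.read_ee_pos().round(4),"open",round(status.read_opening(),4),"F",status.read_grip_force())
    arm.move_straight([*xy,zg+.01],v=.04); arm.move_straight([*xy,zg+lift],v=.2)
    print(" lifted open",round(status.read_opening(),4),status.read_ft_force().round(1),round(status.read_clock(),1))
def place(xy,zg,lift,open_=.085,under=.006):
    p=status.read_ee_pos(); h=max(p[2],zg+lift)
    arm.move_straight([*xy,h],v=.25); arm.move_straight([*xy,zg+.012],v=.15); arm.sleep(.2)
    hit=arm.move_straight([*xy,zg-under],v=.02,guard=4); z=status.read_ee_pos()
    arm.set_gripper(open_); arm.move_straight([*xy,z[2]+.03],v=.06); arm.move_straight([*xy,zg+lift],v=.25)
    print("place hit",hit,z.round(4),round(status.read_clock(),1))
Y=(.542,-.0108); B=(.5428,-.0955); A=(.5950,-.0538); FAR=(.556,-.335); NEAR=(.448,-.353); ZB=.114
E
python3 - <<'E'
from h import *
pick(B,ZB,.15); place(FAR,ZB,.15)
cv2.imwrite("pics/top1.png",eyes.capture("top")[100:320,240:540,::-1].repeat(2,0).repeat(2,1))
E
```

```text
pick hit False [ 0.5434 -0.0955  0.1148] open 0.0526 F 63.18864583969116
 lifted open 0.0529 [-0.8 -0.7 -3. ] 7.9
place hit True [ 0.556  -0.3349  0.1148] 12.6
```

View pics/top1.png

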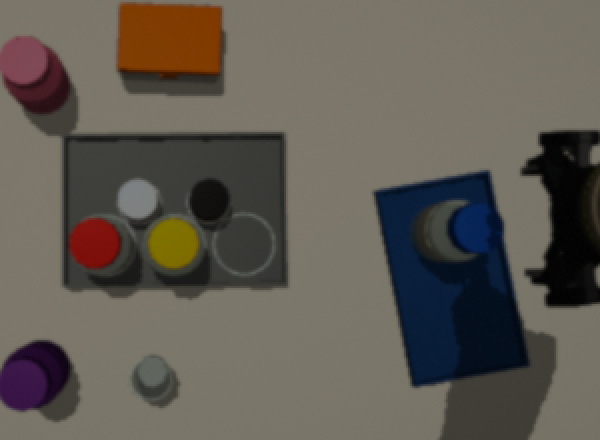

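The crop shows blue upright in the far half of the blue tray, foot around (440,232), and its ring in the stock tray empty. Next is yellow, then wrist looks at the jar and the pan.

Run:
```python
from h import *
pick(Y,ZB,.15); place(NEAR,ZB,.15)
p=status.read_ee_pos(); arm.move_straight([p[0],p[1],.3],v=.25)
for i,p in ((2,[.55,-.11,.28]),(3,[.5,.2,.3]),(4,[.55,.26,.3])):
    arm.goto(p,Q); arm.sleep(.3); c=eyes.get_calibration("wrist"); im=eyes.capture("wrist")
    np.savez(f"w{i}.npz",im=im,**c); cv2.imwrite(f"pics/w{i}.png",im[:,:,::-1])
cv2.imwrite("pics/v.png",np.vstack([np.load(f"w{i}.npz")["im"][:300,:,::-1] for i in(2,3)])); print(status.read_clock())
```

```text
pick hit False [ 0.5424 -0.0108  0.1147] open 0.0525 F 64.01724100112915
 lifted open 0.0526 [ 0.6  0.3 -3.9] 17.6
place hit True [ 0.4479 -0.353   0.1147] 22.8
26.7917
```

View pics/v.png

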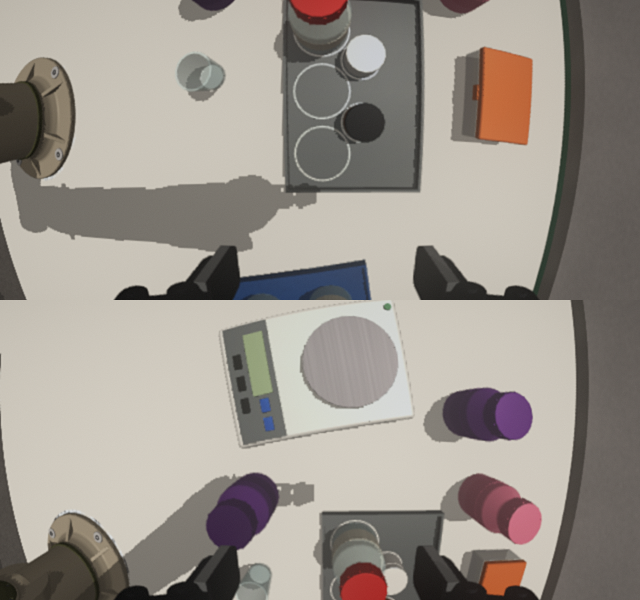

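View pics/w4.png

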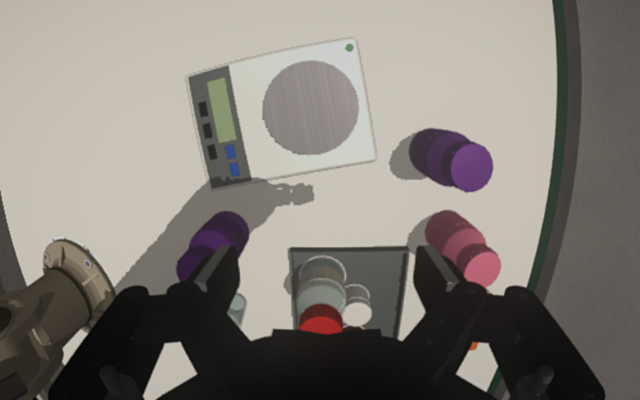

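Yellow is parked too. The amber lid is at (363,123) in w2. The pan centre is at (350,62) in w3 and (311,108) in w4, and I'll measure it from w3, w4 and top.

Run:
```python
from h import *
L=lambda i:(lambda d:(d["im"],{k:d[k] for k in("K","rvec","tvec")},True))(np.load(f"w{i}.npz"))
V=[L(3),L(4),(cv2.imread("pics/top0.png")[:,:,::-1].copy(),eyes.get_calibration("top"),False)]
o=[]
for (im,c,f),u in zip(V,[(350,62),(311,108),(179,229)]):
    g=cv2.GaussianBlur(im,(0,0),1.5).copy(); m=np.zeros((402,642),np.uint8)
    ff=cv2.floodFill(g.copy(),m,u,0,(28,)*3,(28,)*3,4|cv2.FLOODFILL_MASK_ONLY|cv2.FLOODFILL_FIXED_RANGE|(1<<8))
    mm=cv2.morphologyEx(m[1:-1,1:-1],cv2.MORPH_OPEN,np.ones((5,5)))
    ct=max(cv2.findContours(mm,0,2)[0],key=cv2.contourArea); e=cv2.fitEllipse(cv2.convexHull(ct)); print(cv2.contourArea(ct),e)
    o.append((c,np.array(e[0]),f))
for s in(o,o[:2]): print("pan",fit(s,.06,.0005,[.53,.331,.055]))
for c,u,f in o: print(at_z(c,u,.055,f).round(4))
o=[]
for i,u in((0,(392,136)),(1,(351,194)),(2,(363,123))):
    im,c,f=L(i); s,cc=dark(im,u,v=60); print(s,cc); o.append((c,cc,f))
for h in(.014,.05): print("amber",fit(o,.024,h,[.594,-.055,.054]),fit(o[2:],.024,h,[.594,-.055,.054]))
```

```text
7075.0 ((348.30712890625, 62.48404312133789), (93.6627197265625, 98.14544677734375), 77.14723205566406)
6899.5 ((309.6253356933594, 107.91679382324219), (93.3479995727539, 95.90914916992188), 63.977230072021484)
2214.5 ((178.79183959960938, 229.1078643798828), (52.901611328125, 54.7324104309082), 103.46240997314453)
pan (array([0.5291, 0.3348, 0.0463]), array([ 0.2,  0.1,  0. , -0.1, -0. ,  0.4]))
pan (array([0.529 , 0.3348, 0.0466]), array([ 0.1,  0.1, -0.1, -0.1]))
[[0.5277 0.332  0.055 ]]
[[0.53   0.3344 0.055 ]]
[[0.5297 0.3318 0.055 ]]
[374 121  36  33 922] [391.87418655 136.38611714]
[335 177  32  36 894] [350.0738255  195.37248322]
[ 343  103   41   39 1217] [363.53410025 122.35579293]
amber (array([ 0.5958, -0.0535,  0.0423]), array([ 0.2, -0. ,  0. , -0.1, -0.2,  0.1])) (array([ 0.5946, -0.0531,  0.054 ]), array([ 0., -0.]))
amber (array([ 0.5953, -0.0534,  0.0554]), array([ 0.1, -0. , -0.3, -0.1,  0.1,  0.1])) (array([ 0.5953, -0.0533,  0.0541]), array([-0.,  0.]))
```

Run:
```python
from h import *
pick((.595,-.0534),.020,.21,.07); place((.529,.333),.071,.16,.07)
arm.move_straight([.5,.2,.3],v=.25); arm.sleep(.2); c=eyes.get_calibration("wrist"); im=eyes.capture("wrist")
np.savez("w5.npz",im=im,**c); cv2.imwrite("pics/w5.png",im[:,:,::-1])
```

```text
pick hit False [ 0.5956 -0.0534  0.0208] open 0.0467 F 61.88139732694253
 lifted open 0.0467 [ 0.1  0.3 -1.2] 32.7
place hit True [0.529  0.333  0.0719] 38.1
```

View pics/w5.png

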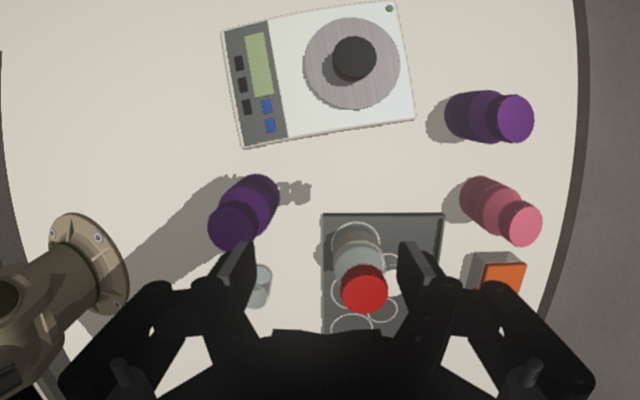

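The jar lid is at (353,60) on the pan centred near (352,62). I'll check that numerically, then bring the bottles back.

Run:
```python
from h import *
d=np.load("w5.npz"); c={k:d[k] for k in("K","rvec","tvec")}; s,cc=dark(d["im"],(355,55),v=75)
pj=lambda p:cen(c,p,.024,.05,True); print(s,cc,pj([.529,.333,.105]))
pick(NEAR,ZB,.15); place(Y,ZB,.15)
pick(FAR,ZB,.15); place(B,ZB,.15)
arm.goto([.5,-.2,.34],Q); arm.sleep(.3)
c=eyes.get_calibration("wrist"); im=eyes.capture("wrist"); np.savez("w6.npz",im=im,**c)
t=eyes.capture("top"); cv2.imwrite("pics/t6.png",t[:,:,::-1])
for n,p in(("yellow",[*Y,.147]),("blue",[*B,.147]),("red",[.543,.073,.147])):
    q=cen(eyes.get_calibration("top"),p,.027,.028,False); t0=cv2.imread("pics/top0.png")[:,:,::-1].copy()
    print(n,"before/after px",[[b[1] for b in blobs(x,n,amin=100) if np.hypot(*(b[1]-q))<15] for x in (t0,t)])
```

```text
[ 332   37   44   45 1509] [353.00994036  58.6083499 ] [353.73845927  58.44159865]
pick hit False [ 0.4482 -0.3533  0.1147] open 0.0525 F 63.35742473602295
 lifted open 0.0528 [-1.3 -0.  -4.1] 45.1
place hit True [ 0.5419 -0.0107  0.1147] 50.2
pick hit False [ 0.5565 -0.3352  0.1148] open 0.0527 F 63.809999227523804
 lifted open 0.0525 [ 0.2 -0.3 -3.8] 55.2
place hit True [ 0.5428 -0.0955  0.1147] 59.9
yellow before/after px [[array([326.3, 221.5])], [array([326.3, 221.9])]]
blue before/after px [[array([366.4, 220.5])], [array([366.2, 220.9])]]
red before/after px [[array([286.9, 221.2])], [array([287. , 221.3])]]
```

View pics/t6.png

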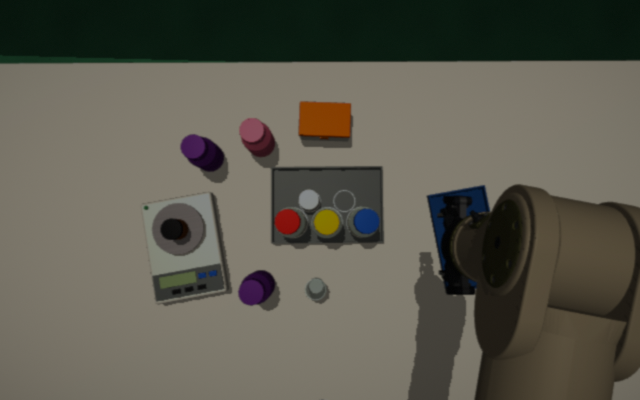

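The bottles are back at (288,222), (327,222) and (367,222), within half a pixel of their starting positions. The jar is upright on the pan near (178,229), everything else is unmoved, and the arm is clear, so I'll hand in.

```bash
python3 -c "
from plant import arm
print(arm.close_job())"
```

```text
the job is handed in; nothing more can be done
None
```

The job is handed in: the amber jar stands within about 2 mm of the middle of the weighing pan, and the yellow and blue bottles are back on their places within half a pixel in the top view. The red bottle, white jar, beaker and tip box look unmoved. It took about 61 s of robot time, and no verdict was returned.

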